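# Turn the sample carousel to the measuring head

## Robot

A 6-joint arm with a two-finger parallel gripper is mounted at the origin on the work surface. World frame = base frame: x ahead of the robot, y to its left, z up, the work surface at z = 0. Lengths are in m, angles in rad, forces in N, time in s.
With the tool pointing down it reaches from about 0.375 to 0.9 m from the base axis. Payload 3.1 kg.
Tool frame: the origin (TCP) lies at the very end of the fingers, on their centre line; the grasp point (between the pads) lies 19 mm behind it; z points along the fingers, y is the direction in which the jaws open and shut (so a half turn about z gives the same grasp; the last joint's range is limited). The gripper opens to 87 mm and grips with 3 to 60 N. Pads are 19 mm wide; open, the fingers measure 117 mm over their backs; the gripper's body (75 mm by 190 mm) begins 51 mm behind the grasp point.
Start: joints at [1.115, 0.527, 1.433, -0, 1.181, -0.178], TCP at [0.171, 0.601, 0.223] pointing down, gripper open.
Joint ranges: [-3.08, 3.08], [-0.75, 2.2], [0.22, 2.44], [-1.43, 4.57], [0, 2.65], [-2.85, 2.85]. Speed limits (rad/s): [2.79, 2.79, 3.14, 3.14, 3.14, 3.14].

## Interface

Orientations are given as a unit quaternion [x, y, z, w].
In Python, from rig import robot gives the robot as it stands. The module is installed in compiled form; this text tells all that it offers.
- The arm moves only by the tool send_rows, never from a script. Its argument "deltas" is a list of rows, each an object of numbers: "tx", "ty", "tz": the shift along the tool's x, y, z in cm; "rx", "ry", "rz": the turn, a rotation vector about the tool's x, y, z in rad. A call has 1 to 5 rows; each row is the pose to reach, as a shift and turn from the pose commanded when the call began, along the tool's axes at that moment; what a row does not reach only later rows make up. A row lasts 1/12 s, in which the tool goes at most 41.7 mm and 7.16 degrees, less where a joint would pass 70% of its speed; a pose out of reach is approached as far as the arm can. A call with a gripper value outside its range is refused whole. "claw" is the finger opening in cm, from 0 to 8.7, set as the call begins (left out, the last holds). The fingers move at their own pace and stop on an object; "squeeze" is the grip in N (left out, the last holds). Time passes only in rows, so rows that repeat a pose let the fingers close. It gives the time, the measured TCP pose, the force and the opening at its end, in the units of the state.
- robot.get_obs(): the state, without advancing time (a new reading comes with each control period).
- robot.camera(name): name is "scene" or "top" or "wrist"; returns a dict with "color" (400x640x3 uint8, red, green, blue), "z_map" (400x640 float32, m along the optical axis (not along the pixel's ray), 0 where there is no reading), "intrinsics" (3x3 intrinsics, pixels), "R" (3x3) and "t" (3): a world point X has camera coordinates R X + t; the wrist camera has in their place "tool_from_camera" (4x4, takes a point from camera to tool coordinates, whose origin is the TCP and whose axes are the flange's). Camera axes: x right, y down, z forward; pixel columns grow to the right and rows downward; lengths in m; the calibration is good to about 2 mm. The wrist camera is an equidistant fisheye: a pixel r from the principal point sees the ray r / f radians off the axis. A picture is of the moment at which its call begins: read the wrist's pose just before it.
- robot.hand_in(): hands the job in, once; it reports no verdict.
Trained networks look in the newest picture that a camera, given by its name, has taken for a name from the list of things; names that differ only in an ending like _2 or _b are one class to them, and where a whole thing is asked for, a point or a joint stands for the part that bears it (a point fixed in the world has none). Each returns a list of dicts, best first, with "p" (0 to 1); they miss things now and then, are a little off and sometimes report something else, mostly with a low value. They report only what shows in the picture. A call takes as long as a camera call. They do not tell look-alikes from the thing itself.
- robot.outline_of(label, camera): "pixels" (400x640 bool, what is visible of it) and "xy" ([column, row] in pixels, amid what is visible of it).
- robot.tip_of(label, camera): "xy" ([column, row] in pixels: a listed point, or the origin of a listed thing).
The state is a dict: "time": time; "q": joint angles; "joint_velocities": joint speeds; "joint_torque": joint torques, N m; "position": TCP position; "tool_rot": TCP orientation; "ft_force": force on the tool from outside, world axes, zero at the start; "moment": the same for the moment, N m; "grip_width": finger opening in m.
Only numpy, scipy, OpenCV 4.12 (cv2) and the standard library are available. Lean on these libraries where they do the work, as an engineer would, in place of code of your own. Each camera call takes 0.05 s, during which the arm holds its last target.

## Task

Push the sample carousel round by the pegs on its rim until the ring core (the only sample with a hole through it) stands still squarely in front of the bore of the measuring head, then press the control box's button fully down and let it come up again. Do not press the button before the ring core is in place. Leave the samples untouched and standing in their pockets and everything else on the bench where it is.

Things in the scene. Friction and masses are not known exactly. Their poses are not given: they have to be found in the camera images.
- changer: fixed base of the sample changer; origin on the bench on the carousel's turning axis. Its own +y axis points from there to the measuring head: a white box with blue sides, 70 mm wide (x), 60 mm deep (y), 90 mm tall, centred 182 mm from the axis
- bore (a point): centre of the mouth of the measuring head's round black bore (34 mm), 152 mm from the turning axis along the base's +y, 50 mm above the bench, looking back at the carousel
- carousel: aluminium turntable, 276 mm diameter, 12 mm thick, top face 32 mm above the bench; origin on the turning axis on its underside, z up. No stops; light friction (1 to 2 N at the rim); stays where it is left. Six square pockets (49 mm outside, rims 39 mm above the bench) at 70 mm radius, at 0, 60, 120.. degrees from its own x axis; the ring core is in the one at 0
- peg (a point): one of the six upright round steel push pegs on the carousel's rim, half-way up: 12 mm diameter, at 127 mm radius, standing from 32 to 73 mm above the bench. This one is at 30 degrees from the carousel's x axis (counter-clockwise from above), the others at 90, 150, 210, 270, 330, midway between the pockets
- start_top (a point): centre of the top of the round push button, 34 mm diameter, on the control box (grey, 100 x 75 x 35 mm, fixed to the bench). It is pressed straight down: 6 mm of travel, 5 N fully down, springs back.
- start (a joint): travel of the push button in m: 0 released, 0.006 fully down
- ring_core_mid (a point): the ring core: dark ferrite ring, 38 mm outside, 20 mm hole right through, 28 mm tall; the only sample with a hole, standing loose in one of the carousel's pockets (pocket floor 34.5 mm above the bench); this point is its centre, half-way up
- block_mid (a point): sample: dark square block 30 x 30 x 34 mm tall, standing loose in one of the carousel's pockets (pocket floor 34.5 mm above the bench); this point is its centre, half-way up
- rod_mid (a point): sample: steel rod, 24 mm diameter, 38 mm tall, standing loose in one of the carousel's pockets (pocket floor 34.5 mm above the bench); this point is its centre, half-way up
- slab_mid (a point): sample: steel slab 20 x 32 x 26 mm tall, standing loose in one of the carousel's pockets (pocket floor 34.5 mm above the bench); this point is its centre, half-way up
- disc_mid (a point): sample: dark steel disc, 36 mm diameter, 14 mm tall, standing loose in one of the carousel's pockets (pocket floor 34.5 mm above the bench); this point is its centre, half-way up
- stepped_mid (a point): sample: stepped steel piece, 36 mm diameter below and 20 mm above, 36 mm tall, standing loose in one of the carousel's pockets (pocket floor 34.5 mm above the bench); this point is its centre, half-way up
- screwdriver: bystander: a screwdriver lying on the bench
- brush: bystander: a brush lying on the bench
- jar: bystander: a closed jar, 60 mm diameter, 85 mm tall, on the bench; origin at its underside
- mug: bystander: a white mug, 80 mm diameter, 95 mm tall, on the bench; origin at its underside
- weight: bystander: a small brass weight, 30 mm diameter, 42 mm tall, on the bench; origin at its underside
- can: bystander: a can, 50 mm diameter, 100 mm tall, on the bench; origin at its underside
- ring_core: the same piece as point ring_core_mid, origin at the centre of its underside
- block: the same piece as point block_mid, origin at the centre of its underside
- rod: the same piece as point rod_mid, origin at the centre of its underside
- slab: the same piece as point slab_mid, origin at the centre of its underside
- disc: the same piece as point disc_mid, origin at the centre of its underside
- stepped: the same piece as point stepped_mid, origin at the centre of its underside
Not all that is in view belongs to the job. What is shaped like the ring_core but red is not meant. What is shaped like the disc but red is not meant.

How it is judged:
By the outcome, as a careful person would: the job done as asked, in the order asked, and still so for the second after the job is handed in, with the robot touching nothing.
It also fails if it takes over 58 s, if anything falls off the work surface, if the arm or the gripper's body presses on something with over 40 N, if the wrist force passes 120 N, or if a joint passes its speed limit or range.

## Working session

There is one attempt and no reset: what is moved stays moved. The work goes in short steps, Python scripts to look and compute and a tool call to move; the robot and the scene stay as the last step left them, time stands still between calls to the robot, and variables do not carry over. Pictures are saved under pics/ and viewed, and the job is handed in when it is done.

Besides the shell and the picture viewer there is one more tool, called after "Emit:" by a JSON object that holds its "name" and its "arguments". send_rows: Moves the arm, as the interface text tells. Its arguments: {"type":"object","properties":{"deltas":{"type":"array","items":{"type":"object","properties":{"tx":{"type":"number"},"ty":{"type":"number"},"tz":{"type":"number"},"rx":{"type":"number"},"ry":{"type":"number"},"rz":{"type":"number"}}}},"claw":{"type":"number"},"squeeze":{"type":"number"}},"required":["deltas"]}

```bash
mkdir -p pics; ls; cat > h.py <<'E'
import numpy as np,cv2
from rig import robot
def save(c,n): cv2.imwrite('pics/'+n,c['color'][:,:,::-1])
def ray(c,uv):
    K=c['intrinsics'];d=np.linalg.inv(K)@np.array([uv[0],uv[1],1.]);R=c['R'];return -R.T@c['t'],R.T@d
def atz(c,uv,z):
    o,d=ray(c,uv);return o+d*(z-o[2])/d[2]
def proj(c,X):
    p=c['R']@np.array(X)+c['t'];p=c['intrinsics']@p;return p[:2]/p[2]
E
python3 - <<'E'
from h import *
o=robot.get_obs();print({k:np.round(v,3) for k,v in o.items()})
for n in ['scene','top']:
    c=robot.camera(n);save(c,n+'0.png')
    for l,z in [('changer',0),('bore',.05),('carousel',.02),('peg',.0525),('start_top',None),('ring_core_mid',.0485),('disc_mid',.0415),('block_mid',.0515),('rod_mid',.0535),('slab_mid',.0475),('stepped_mid',.0525)]:
        for d in robot.tip_of(l,n)[:7]:
            zz=z if z is not None else .041
            print(n,l,round(d['p'],2),np.round(d['xy'],1),np.round(atz(c,d['xy'],zz),4))
E
```

```text
pics
{'time': np.float64(0.0), 'q': array([ 1.115,  0.528,  1.434,  0.   ,  1.181, -0.178]), 'joint_velocities': array([ 0.   , -0.001,  0.002, -0.   , -0.001, -0.002]), 'joint_torque': array([ -0.   , -44.004, -17.66 ,   0.063,   0.058,  -0.   ]), 'position': array([0.17 , 0.601, 0.222]), 'tool_rot': array([ 0.138,  0.99 , -0.001, -0.   ]), 'ft_force': array([ 0.188, -0.251, -0.455]), 'moment': array([-0.013, -0.021,  0.005]), 'grip_width': np.float64(0.087)}
scene changer 0.44 [166.3 217.7] [ 0.6819 -0.3468  0.    ]
scene bore 0.76 [366.4 181.6] [0.4511 0.1415 0.05  ]
scene bore 0.53 [201.7 163.1] [ 0.5047 -0.3243  0.05  ]
scene carousel 0.88 [313.1 205.4] [0.5497 0.019  0.02  ]
scene peg 0.88 [266.  188.9] [ 0.5559 -0.1092  0.0525]
scene start_top 0.52 [200.9 163. ] [ 0.4957 -0.3335  0.041 ]
scene ring_core_mid 0.67 [297.1 184.3] [ 0.512  -0.0368  0.0485]
scene ring_core_mid 0.43 [232.7 148.5] [ 0.4165 -0.2684  0.0485]
scene disc_mid 0.55 [410.1 209.2] [0.5136 0.2674 0.0415]
scene disc_mid 0.51 [336.6 196.9] [0.5224 0.0758 0.0415]
scene block_mid 0.71 [285.3 199.1] [ 0.5769 -0.048
[... 506 characters left out ...]
0.0373  0.02  ]
top peg 0.62 [364.6 200.5] [ 0.5507 -0.1113  0.0525]
top start_top 0.66 [433.6 214.3] [ 0.5087 -0.3357  0.041 ]
top start_top 0.38 [326.8 174.3] [0.6355 0.0106 0.041 ]
top ring_core_mid 0.57 [419.7 254.3] [ 0.3806 -0.288   0.0485]
top ring_core_mid 0.51 [343.3 208.8] [ 0.5235 -0.0433  0.0485]
top disc_mid 0.54 [306.8 208.7] [0.523  0.0744 0.0415]
top disc_mid 0.47 [250.  222.6] [0.4764 0.2572 0.0415]
top block_mid 0.56 [304.8 208.3] [0.5239 0.0804 0.0515]
top block_mid 0.5 [341.8 188.7] [ 0.5881 -0.0379  0.0515]
top rod_mid 0.53 [306.  187.7] [0.5901 0.0773 0.0535]
top slab_mid 0.43 [319.9 218.9] [0.4904 0.0316 0.0475]
top stepped_mid 0.47 [326.1 173.9] [0.6354 0.013  0.0525]
```

```bash
python3 - <<'E'
import cv2
a=cv2.imread('pics/scene0.png')[110:270,130:450];cv2.imwrite('pics/scene0c.png',cv2.resize(a,None,fx=2.5,fy=2.5,interpolation=cv2.INTER_CUBIC))
a=cv2.imread('pics/top0.png')[130:290,220:470];cv2.imwrite('pics/top0c.png',cv2.resize(a,None,fx=3.2,fy=3.2,interpolation=cv2.INTER_CUBIC))
E
```

```text
(no output)
```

View pics/scene0c.png

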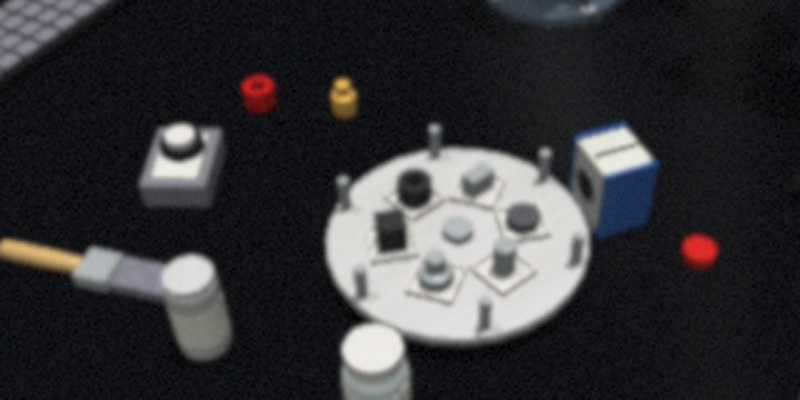

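View pics/top0c.png

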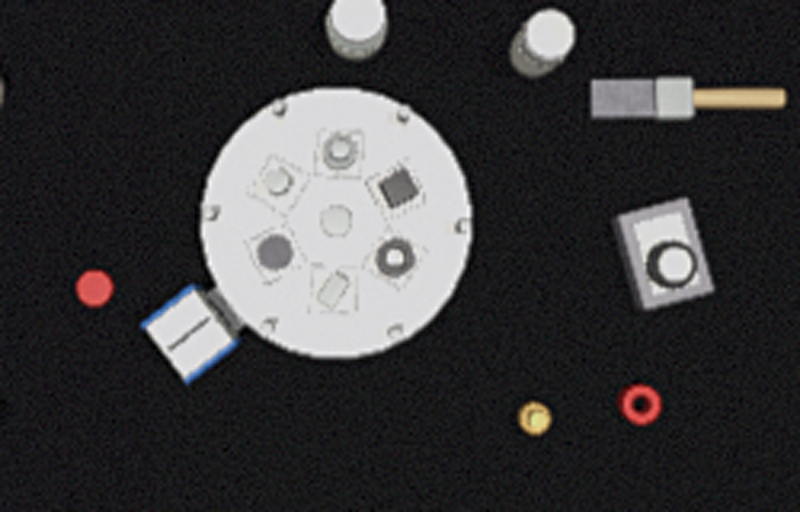

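View pics/top0.png

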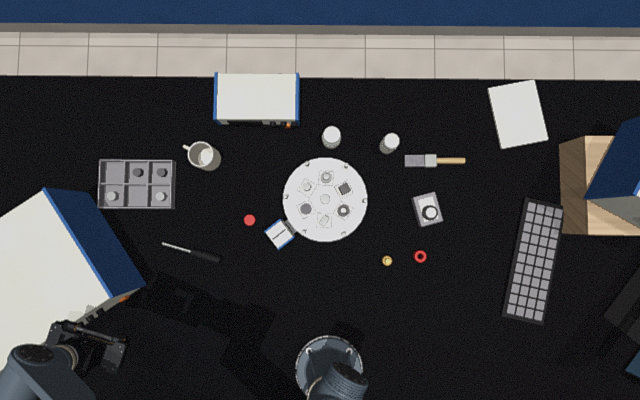

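```bash
python3 - <<'E'
from h import *
c=robot.camera('wrist');save(c,'w0.png');print(c['intrinsics'],np.round(c['tool_from_camera'],3))
c=robot.camera('top')
for l in ['carousel','peg','changer','start','jar','can','brush','weight','mug']:
    for d in robot.outline_of(l,'top')[:3]:
        m=d['pixels'];ys,xs=np.nonzero(m);print(l,round(d['p'],2),m.sum(),xs.min(),xs.max(),ys.min(),ys.max(),xs.mean().round(2),ys.mean().round(2))
        if l=='carousel' and m.sum()>3000:
            cn=max(cv2.findContours(m.astype(np.uint8),cv2.RETR_EXTERNAL,cv2.CHAIN_APPROX_NONE)[0],key=len)
            e=cv2.fitEllipse(cn);print(e,atz(c,e[0],.03))
# white disc threshold
g=c['color'].min(2);m=(g>110).astype(np.uint8);
n,L,S,C=cv2.connectedComponentsWithStats(m)
k=L[190,326]if L[190,326] else L[205,315];print(S[k],C[k])
cn=max(cv2.findContours((L==k).astype(np.uint8),cv2.RETR_EXTERNAL,cv2.CHAIN_APPROX_NONE)[0],key=len)
e=cv2.fitEllipse(cn);print(e,atz(c,e[0],.032))
z=c['z_map']
for uv in [(320,200),(275,234),(431,213),(420,220),(450,250),(300,150)]:
    o,d=ray(c,uv);print(uv,np.round(o+d*z[uv[1],uv[0]],4))
E
```

```text
[[309.70691629   0.         317.25763114]
 [  0.         309.70691629 197.90977666]
 [  0.           0.           1.        ]] [[ 0.    -0.967 -0.253  0.069]
 [ 1.     0.001 -0.001 -0.   ]
 [ 0.001 -0.253  0.967 -0.162]
 [ 0.     0.     0.     1.   ]]
carousel 0.77 4939 282 366 158 240 324.42 199.14
((324.584716796875, 199.076416015625), (82.11412048339844, 82.77875518798828), 98.53618621826172) [0.55532762 0.01699676 0.03      ]
peg 0.78 5014 283 366 158 240 324.33 199.15
jar 0.81 285 322 338 127 147 330.57 137.08
jar 0.61 5358 282 366 157 240 324.3 199.1
can 0.73 264 380 398 134 153 388.97 143.22
can 0.47 55 301 309 205 212 305.27 208.45
brush 0.68 601 404 464 154 167 429.62 160.46
weight 0.59 63 382 390 256 264 386.1 259.79
mug 0.97 691 187 219 142 170 203.19 155.92
[ 283  158   85   84 5526] [324.17499095 199.37423091]
((324.5435791015625, 199.35516357421875), (83.5624771118164, 84.20353698730469), 46.21737289428711) [0.55430139 0.0171405  0.032     ]
(320, 200) [0.5514 0.0319 0.0448]
(275, 234) [0.4421 0.1702 0.0891]
(431, 213) [ 0.5124 -0.3216  0.0608]
(420, 220) [ 0.4899 -0.2926  0.0373]
(450, 250) [ 0.3915 -0.4014 -0.0014]
(300, 150) [ 0.7224  0.1012 -0.0013]
```

View pics/w0.png

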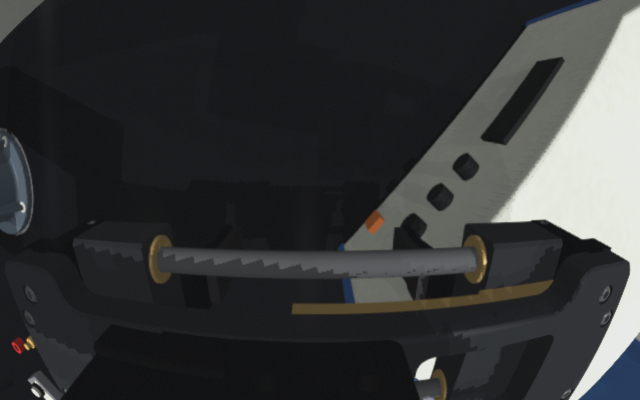

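```bash
cat >> h.py <<'E'
from scipy.spatial.transform import Rotation as Ro
def Rdown(yaw): # yaw deg of tool y
    a=np.radians(yaw);y=np.array([np.cos(a),np.sin(a),0]);z=np.array([0,0,-1.]);return np.c_[np.cross(y,z),y,z]
def rows(tg,cur=None):
    if cur is None:
        o=robot.get_obs();p=np.array(o['position']);R=Ro.from_quat(o['tool_rot']).as_matrix()
    else: p,R=np.array(cur[:3]),Rdown(cur[3])
    for t in tg:
        Rt=Rdown(t[3]);d=R.T@(np.array(t[:3])-p)*100;r=Ro.from_matrix(R.T@Rt).as_rotvec()
        print('t',np.round(d,2),'r',np.round(r,4))
def watz(o,c,uv,z):
    K=c['intrinsics'];v=(np.array(uv)-K[:2,2])/K[0,0];r=np.hypot(*v);d=np.array([*(v/r*np.sin(r)),np.cos(r)]) if r>0 else np.array([0,0,1.])
    T=np.array(c['tool_from_camera']);R=Ro.from_quat(o['tool_rot']).as_matrix();p=np.array(o['position'])
    C=p+R@T[:3,3];D=R@T[:3,:3]@d;return C+D*(z-C[2])/D[2]
def wproj(o,c,X):
    K=c['intrinsics'];T=np.array(c['tool_from_camera']);R=Ro.from_quat(o['tool_rot']).as_matrix();p=np.array(o['position'])
    x=T[:3,:3].T@(R.T@(np.array(X)-p)-T[:3,3]);t=np.arctan2(np.hypot(x[0],x[1]),x[2]);u=x[:2]/np.hypot(x[0],x[1])*t
    return u*K[0,0]+K[:2,2]
E
python3 - <<'E'
from h import *
rows([(.56,-.11,.16,2.8)])
E
```

```text
t [-56.88 -57.78   6.26] r [-0.      0.      1.2451]
```

Emit:
{"name": "send_rows", "arguments": {"deltas": [{"tx": -57, "ty": -58, "tz": 6, "rz": 1.245}, {"tx": -57, "ty": -58, "tz": 6, "rz": 1.245}, {"tx": -57, "ty": -58, "tz": 6, "rz": 1.245}, {"tx": -57, "ty": -58, "tz": 6, "rz": 1.245}, {"tx": -57, "ty": -58, "tz": 6, "rz": 1.245}], "claw": 2.0}}

```text
schema error: expected keys tx, ty, tz, rx, ry, rz
```

```bash
python3 -c "
from h import *
o=robot.get_obs();print(o['time'],o['position'],o['tool_rot'])
rows([(.56,-.11,.16,2.8)])"
```

```text
1.75 [0.17074861 0.60120949 0.22255026] [ 1.37955626e-01  9.90438411e-01 -3.08053633e-06 -5.50452313e-08]
t [-56.88 -57.78   6.26] r [-0.      0.      1.2451]
```

Emit:
{"name": "send_rows", "arguments": {"deltas": [{"tx": -57, "ty": -58, "tz": 6, "rx": 0, "ry": 0, "rz": 1.245}, {"tx": -57, "ty": -58, "tz": 6, "rx": 0, "ry": 0, "rz": 1.245}, {"tx": -57, "ty": -58, "tz": 6, "rx": 0, "ry": 0, "rz": 1.245}, {"tx": -57, "ty": -58, "tz": 6, "rx": 0, "ry": 0, "rz": 1.245}, {"tx": -57, "ty": -58, "tz": 6, "rx": 0, "ry": 0, "rz": 1.245}], "claw": 2.0}}

```text
time: 2.17
position: [0.2708, 0.4174, 0.2073]
tool_rot: [0.438, 0.899, 0.0, 0.0]
ft_force: [1.1, 0.5, -1.2]
grip_width: 0.0617
```

```bash
python3 -c "
from h import *
o=robot.get_obs();print(o['time'],o['position'],o['tool_rot'])
rows([(.56,-.11,.16,2.8)])"
```

```text
2.1667 [0.27081915 0.41735092 0.20727635] [4.38085195e-01 8.98933395e-01 2.79716280e-04 1.85379199e-04]
t [-59.35  -9.72   4.73] r [ 7.00e-04 -1.00e-04  6.15e-01]
```

Emit:
{"name": "send_rows", "arguments": {"deltas": [{"tx": -59, "ty": -10, "tz": 4, "rx": 0, "ry": 0, "rz": 0.6}, {"tx": -59, "ty": -10, "tz": 4, "rx": 0, "ry": 0, "rz": 0.6}, {"tx": -59, "ty": -10, "tz": 4, "rx": 0, "ry": 0, "rz": 0.6}, {"tx": -59, "ty": -10, "tz": 4, "rx": 0, "ry": 0, "rz": 0.6}, {"tx": -59, "ty": -10, "tz": 4, "rx": 0, "ry": 0, "rz": 0.6}]}}

```text
time: 2.58
position: [0.371, 0.2349, 0.1936]
tool_rot: [0.684, 0.729, 0.001, 0.0]
ft_force: [0.7, 0.6, -0.1]
grip_width: 0.0285
```

```bash
python3 -c "
from h import *
o=robot.get_obs();print(o['time'],o['position'],o['tool_rot'])
rows([(.56,-.11,.16,2.8)])"
```

```text
2.5833 [0.37101465 0.23486799 0.19358031] [6.84305937e-01 7.29194802e-01 5.09566243e-04 2.55805450e-04]
t [-35.62  16.67   3.36] r [ 0.0011 -0.0003  0.0146]
```

Emit:
{"name": "send_rows", "arguments": {"deltas": [{"tx": -35, "ty": 17, "tz": 3, "rx": 0, "ry": 0, "rz": 0}, {"tx": -35, "ty": 17, "tz": 3, "rx": 0, "ry": 0, "rz": 0}, {"tx": -35, "ty": 17, "tz": 3, "rx": 0, "ry": 0, "rz": 0}, {"tx": -35, "ty": 17, "tz": 3, "rx": 0, "ry": 0, "rz": 0}, {"tx": -35, "ty": 17, "tz": 3, "rx": 0, "ry": 0, "rz": 0}]}}

```text
time: 3.0
position: [0.4746, 0.0543, 0.1774]
tool_rot: [0.682, 0.731, 0.0, 0.0]
ft_force: [0.9, 0.8, 0.3]
grip_width: 0.0199
```

```bash
python3 -c "
from h import *
o=robot.get_obs();print(o['time'],o['position'],o['tool_rot'])
rows([(.56,-.11,.16,2.8)])"
```

```text
3.0 [0.47455057 0.05429688 0.17744887] [6.82481804e-01 7.30902475e-01 2.91393475e-04 2.73223026e-04]
t [-16.98   7.4    1.75] r [ 0.0008 -0.      0.0196]
```

Emit:
{"name": "send_rows", "arguments": {"deltas": [{"tx": -17, "ty": 7.4, "tz": 1, "rx": 0, "ry": 0, "rz": 0.02}, {"tx": -17, "ty": 7.4, "tz": 1, "rx": 0, "ry": 0, "rz": 0.02}, {"tx": -17, "ty": 7.4, "tz": 1, "rx": 0, "ry": 0, "rz": 0.02}, {"tx": -17, "ty": 7.4, "tz": 1, "rx": 0, "ry": 0, "rz": 0.02}, {"tx": -17, "ty": 7.4, "tz": 1, "rx": 0, "ry": 0, "rz": 0.02}]}}

```text
time: 3.42
position: [0.5624, -0.1136, 0.1675]
tool_rot: [0.691, 0.723, 0.0, 0.003]
ft_force: [0.8, 0.1, 0.1]
grip_width: 0.02
```

```bash
python3 - <<'E'
from h import *
o=robot.get_obs();print(o['time'],o['position'],o['tool_rot'],o['joint_velocities'].round(3))
c=robot.camera('wrist');save(c,'w1.png')
for l,z in [('bore',.05),('peg',.0525),('ring_core_mid',.0485),('carousel',.02),('slab_mid',.0475),('disc_mid',.0415),('rod_mid',.0535),('block_mid',.0515)]:
    for d in robot.tip_of(l,'wrist')[:6]:
        X=watz(o,c,d['xy'],z);print(l,round(d['p'],2),np.round(d['xy'],1),X.round(4))
print(robot.get_obs()['time'])
E
```

```text
3.4167 [ 0.56242965 -0.11355725  0.16752297] [6.90734551e-01 7.23103370e-01 3.98660305e-04 2.67159187e-03] [-0.228  0.163 -0.287  0.033  0.182 -0.233]
bore 0.41 [297.7 188. ] [ 0.5445 -0.1098  0.05  ]
peg 0.62 [301.8 187.6] [ 0.5484 -0.1086  0.0525]
peg 0.23 [346.  118.7] [ 0.5851 -0.0441  0.0525]
ring_core_mid 0.86 [266.5 110.8] [ 0.5136 -0.0397  0.0485]
ring_core_mid 0.45 [170.5 312.6] [ 0.3934 -0.2693  0.0485]
carousel 0.97 [310.7  56.2] [0.5504 0.0172 0.02  ]
slab_mid 0.73 [235.8  44.5] [0.4817 0.0229 0.0475]
slab_mid 0.6 [389.   63.3] [0.6225 0.0106 0.0475]
slab_mid 0.22 [312.   54.3] [0.5522 0.0136 0.0475]
rod_mid 0.53 [390.2  60.3] [0.6221 0.0124 0.0535]
rod_mid 0.44 [486.2  96.4] [ 0.7224 -0.008   0.0535]
rod_mid 0.23 [150.8 234.5] [ 0.3884 -0.1656  0.0535]
block_mid 0.86 [347.6 118. ] [ 0.5866 -0.0434  0.0515]
3.8667
```

View pics/w1.png

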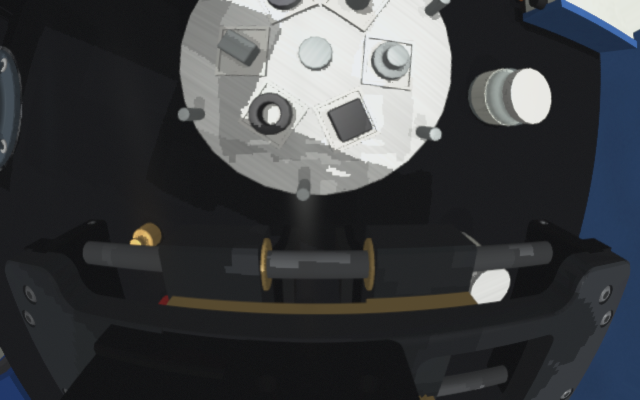

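```bash
cat >> h.py <<'E'
def rect(o,c,z,x0,x1,y0,y1,s=.0005):
    # image: up=+x, left=+y
    xs=np.arange(x1,x0,-s);ys=np.arange(y1,y0,-s);Y,X=np.meshgrid(ys,xs)
    K=c['intrinsics'];T=np.array(c['tool_from_camera']);R=Ro.from_quat(o['tool_rot']).as_matrix();p=np.array(o['position'])
    P=np.stack([X,Y,np.full_like(X,z)],-1).reshape(-1,3)
    q=((P-p)@R-T[:3,3])@T[:3,:3];h=np.hypot(q[:,0],q[:,1]);t=np.arctan2(h,q[:,2])
    u=q[:,:2]/h[:,None]*t[:,None]*K[0,0]+K[:2,2];u=u.reshape(X.shape+(2,)).astype(np.float32)
    return cv2.remap(c['color'][:,:,::-1].copy(),u[...,0],u[...,1],cv2.INTER_LINEAR)
E
python3 - <<'E'
from h import *
o=robot.get_obs();print(o['time'],o['position'],o['tool_rot'],o['joint_velocities'].round(3))
c=robot.camera('wrist')
np.savez('w2.npz',color=c['color'],z=c['z_map'],K=c['intrinsics'],T=c['tool_from_camera'],p=o['position'],q=o['tool_rot'])
im=rect(o,c,.032,.39,.71,-.15,.19);cv2.imwrite('pics/r2.png',im)
E
```

```text
3.8667 [ 0.55855928 -0.10659867  0.16750721] [ 6.88922010e-01  7.24835416e-01 -5.42157710e-05 -2.84223735e-04] [ 0.001  0.001 -0.006 -0.002 -0.002 -0.002]
```

View pics/r2.png

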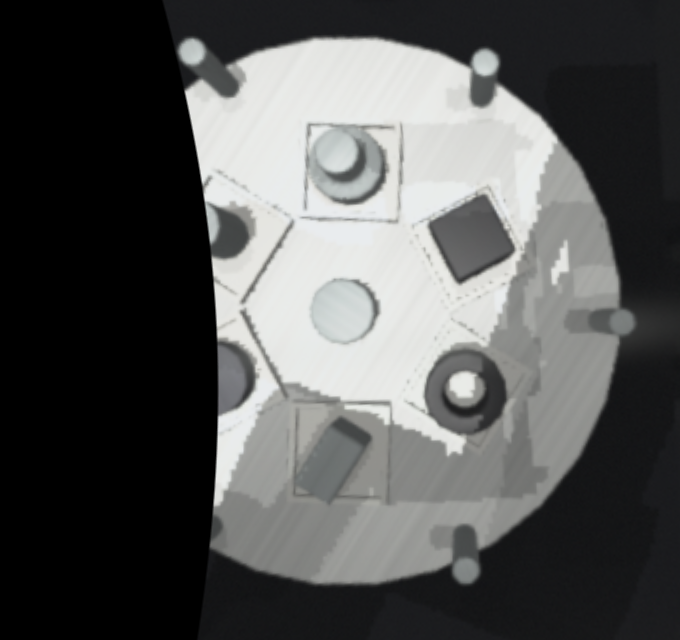

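```bash
python3 - <<'E'
from h import *
rows([(.5501,-.1104,.085,-2.1),(.5501,-.1104,.048,-2.1)])
c=robot.camera('top')
g=c['color'].astype(int);np.savez('top.npz',color=c['color'],z=c['z_map'],K=c['intrinsics'],R=c['R'],t=c['t'])
z=c['z_map'];P=[]
for v in range(205,260):
    for u in range(255,305):
        if z[v,u]>0:
            o,d=ray(c,(u,v));X=o+d*z[v,u]
            if .084<X[2]<.096:P.append((u,v,*X))
P=np.array(P);print(len(P),P.mean(0).round(4))
m=P[:,2:4].astype(np.float32);r=cv2.minAreaRect(m*1000);print(r)
A=np.array([.5548,.0165]);d=np.array(r[0])/1000-A;print(np.hypot(*d),np.degrees(np.arctan2(d[1],d[0])));d=m.mean(0)-A;print(np.hypot(*d),np.degrees(np.arctan2(d[1],d[0])))
a=cv2.resize(c['color'][195:265,250:310,::-1],None,fx=8,fy=8,interpolation=cv2.INTER_CUBIC);cv2.imwrite('pics/head.png',a)
E
```

```text
t [-0.32 -0.88  8.26] r [-0.0002 -0.0001  0.0874]
t [-0.32 -0.88 11.96] r [-0.0002 -0.0001  0.0874]
434 [2.785369e+02 2.338664e+02 4.426000e-01 1.594000e-01 8.810000e-02]
((442.87762451171875, 159.0709991455078), (71.70547485351562, 61.177310943603516), 38.628780364990234)
0.18125426321134683 128.13294336301425
0.18162894850439504 128.13150740731075
```

View pics/head.png

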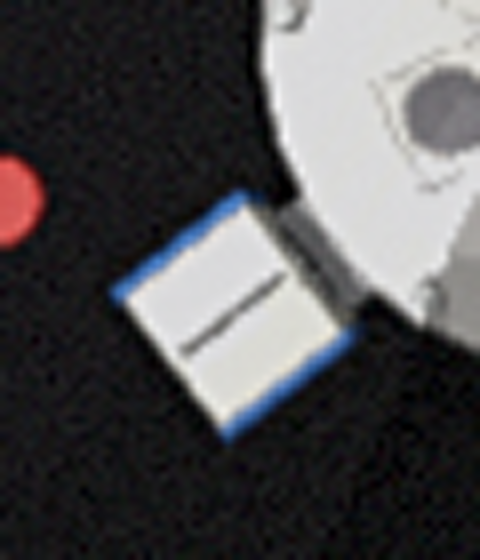

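Emit:
{"name": "send_rows", "arguments": {"deltas": [{"tx": -0.3, "ty": -0.9, "tz": 3, "rx": 0, "ry": 0, "rz": 0.087}, {"tx": -0.3, "ty": -0.9, "tz": 6, "rx": 0, "ry": 0, "rz": 0.087}, {"tx": -0.3, "ty": -0.9, "tz": 8, "rx": 0, "ry": 0, "rz": 0.087}, {"tx": -0.3, "ty": -0.9, "tz": 8, "rx": 0, "ry": 0, "rz": 0.087}], "claw": 3.0}}

```text
time: 4.3
position: [0.5472, -0.1099, 0.0838]
tool_rot: [0.72, 0.694, -0.002, -0.004]
ft_force: [-0.8, -0.4, 0.0]
grip_width: 0.0295
```

```bash
python3 - <<'E'
from h import *
o=robot.get_obs();rows([(.5501,-.1104,.048,-2.1)])
c=robot.camera('scene');save(c,'s3.png')
a=cv2.resize(c['color'][130:260,220:400,::-1],None,fx=4,fy=4,interpolation=cv2.INTER_CUBIC);cv2.imwrite('pics/s3c.png',a)
c=robot.camera('wrist');save(c,'w3.png')
E
```

```text
t [-0.04  0.32  3.58] r [-0.0078 -0.0029 -0.0008]
```

View pics/s3c.png

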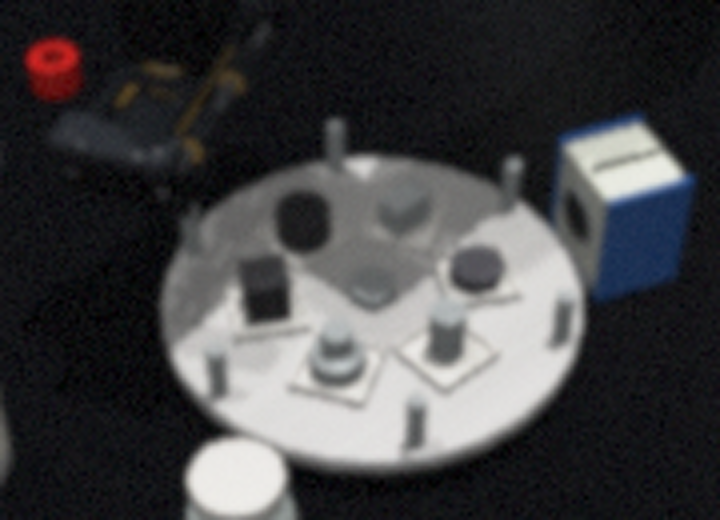

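View pics/w3.png

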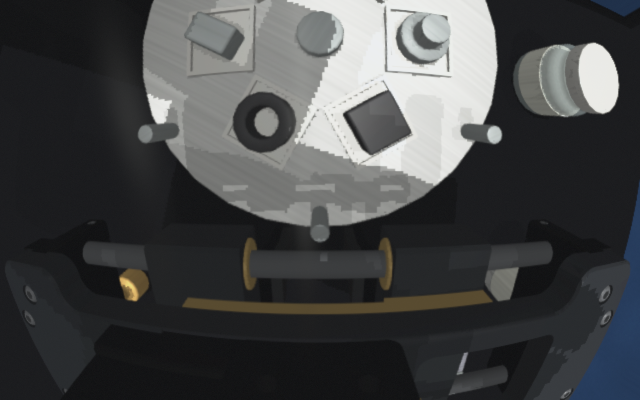

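```bash
python3 - <<'E'
from h import *
o=robot.get_obs();print(o['position'],o['time'])
c=robot.camera('scene');q=proj(c,o['position']);print(q,(q-[220,130])*4)
q=proj(c,[.5501,-.1104,.073]);print('peg top',q,(q-[220,130])*4)
w=robot.camera('wrist');print(wproj(o,w,o['position']),wproj(o,w,o['position']+[0,0,.02]),'peg',wproj(o,w,[.5501,-.1104,.073]))
import cv2
g=cv2.resize(c['color'][130:260,220:400,::-1],None,fx=4,fy=4,interpolation=cv2.INTER_CUBIC)
g=cv2.convertScaleAbs(g,alpha=3,beta=10);cv2.imwrite('pics/s4.png',g)
g=cv2.convertScaleAbs(w['color'][:,:,::-1],alpha=4,beta=10);cv2.imwrite('pics/w4.png',g)
E
```

```text
[ 0.55013423 -0.11110552  0.08714294] 4.4
[265.00712666 177.670586  ] [180.02850665 190.682344  ]
peg top [265.72403443 181.70774883] [182.89613772 206.83099531]
[317.39818736 243.0647036 ] [317.36567313 258.47391531] peg [317.31818532 232.90021341]
```

View pics/s4.png

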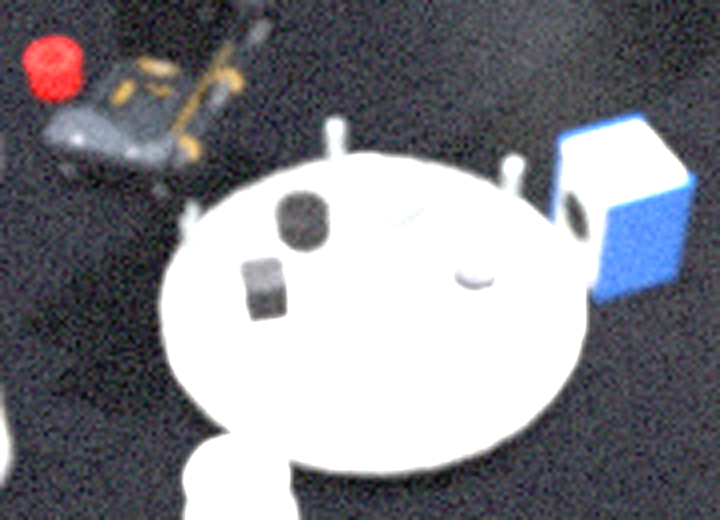

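View pics/w4.png

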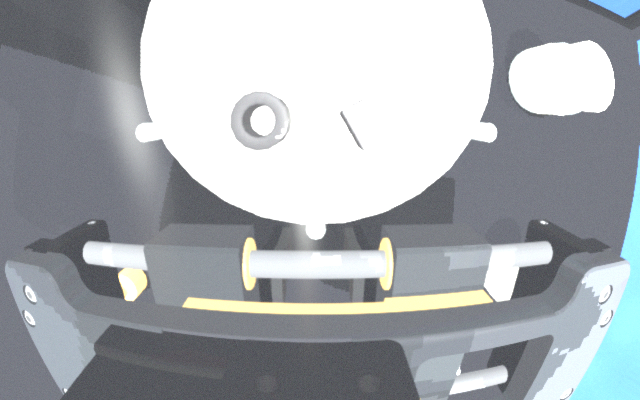

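Emit:
{"name": "send_rows", "arguments": {"deltas": [{"tx": 0, "ty": 0, "tz": 1, "rx": 0, "ry": 0, "rz": 0}, {"tx": 0, "ty": 0, "tz": 2, "rx": 0, "ry": 0, "rz": 0}, {"tx": 0, "ty": 0, "tz": 3, "rx": 0, "ry": 0, "rz": 0}, {"tx": 0, "ty": 0, "tz": 3.8, "rx": 0, "ry": 0, "rz": 0}]}}

```text
time: 4.83
position: [0.55, -0.1114, 0.0483]
tool_rot: [0.72, 0.694, -0.0, -0.0]
ft_force: [0.8, 0.3, -0.2]
grip_width: 0.0303
```

```bash
python3 - <<'E'
from h import *
w=robot.camera('wrist')
o=robot.get_obs();print(o['position'],o['ft_force'],o['time'],o['grip_width'])
c=robot.camera('scene')
g=cv2.resize(c['color'][130:260,220:400,::-1],None,fx=4,fy=4,interpolation=cv2.INTER_CUBIC)
g=cv2.convertScaleAbs(g,alpha=2,beta=10);cv2.imwrite('pics/s5.png',g)
g=cv2.convertScaleAbs(w['color'][:,:,::-1],alpha=1.5,beta=10);cv2.imwrite('pics/w5.png',g)
E
```

```text
[ 0.5489994  -0.11105578  0.04681813] [-0.5431216   0.41198544 -1.2663492 ] 4.8833 0.03017442180389164
```

View pics/s5.png

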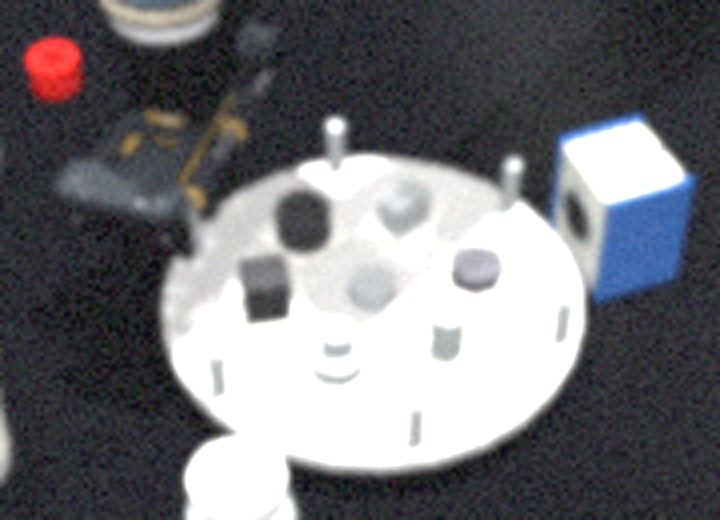

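View pics/w5.png

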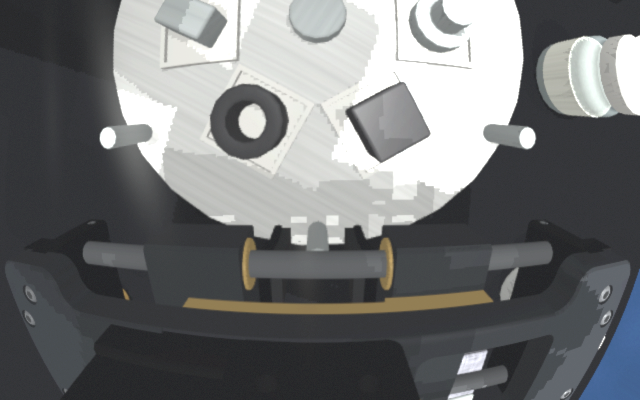

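Emit:
{"name": "send_rows", "arguments": {"deltas": [{"tx": 0, "ty": 0, "tz": 0, "rx": 0, "ry": 0, "rz": 0}, {"tx": 0, "ty": 0, "tz": 0, "rx": 0, "ry": 0, "rz": 0}, {"tx": 0.01, "ty": -0.445, "tz": 0, "rx": 0, "ry": 0, "rz": 0.0349}, {"tx": 0.049, "ty": -1.111, "tz": 0, "rx": 0, "ry": 0, "rz": 0.0873}, {"tx": 0.194, "ty": -2.214, "tz": 0, "rx": 0, "ry": 0, "rz": 0.1745}], "claw": 1.6}}

```text
time: 5.35
position: [0.5311, -0.1099, 0.0501]
tool_rot: [0.779, 0.627, 0.002, 0.003]
ft_force: [2.6, -1.4, -1.0]
grip_width: 0.0168
```

Emit:
{"name": "send_rows", "arguments": {"deltas": [{"tx": 0.049, "ty": -1.111, "tz": 0, "rx": 0, "ry": 0, "rz": 0.0873}, {"tx": 0.194, "ty": -2.214, "tz": 0, "rx": 0, "ry": 0, "rz": 0.1745}, {"tx": 0.434, "ty": -3.3, "tz": 0, "rx": 0, "ry": 0, "rz": 0.2618}, {"tx": 0.769, "ty": -4.361, "tz": 0, "rx": 0, "ry": 0, "rz": 0.3491}, {"tx": 1.195, "ty": -5.388, "tz": 0, "rx": 0, "ry": 0, "rz": 0.4363}]}}

```text
time: 5.77
position: [0.4792, -0.0866, 0.0501]
tool_rot: [0.897, 0.443, 0.001, 0.002]
ft_force: [1.2, -1.4, -1.2]
grip_width: 0.0161
```

```bash
cat > chk.py <<'E'
from h import *
import sys
w=robot.camera('wrist');o=robot.get_obs()
A=np.array([.5548,.0165]);d=o['position'][:2]-A
R=Ro.from_quat(o['tool_rot']).as_matrix()
print('t',o['time'],o['position'].round(4),'r',np.hypot(*d),'phi',np.degrees(np.arctan2(d[1],d[0]))%360,'yaw',np.degrees(np.arctan2(R[1,1],R[0,1])),'q6',o['q'][5],o['ft_force'].round(2),o['grip_width'])
save(w,sys.argv[1])
E
python3 chk.py w6.png
```

```text
t 5.8167 [ 0.476  -0.0846  0.0498] r 0.12814149142694117 phi 232.06723508940541 yaw -37.56945957840653 q6 0.24828631399056242 [-1.64  1.2   0.11] 0.016122073659667002
```

View pics/w6.png

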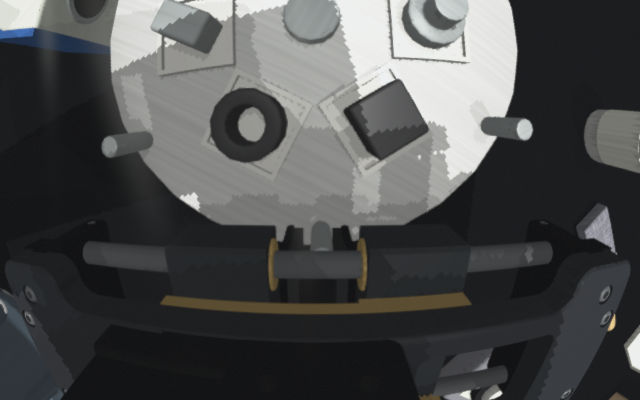

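Emit:
{"name": "send_rows", "arguments": {"deltas": [{"tx": 0.049, "ty": -1.111, "tz": 0, "rx": 0, "ry": 0, "rz": 0.0873}, {"tx": 0.194, "ty": -2.214, "tz": 0, "rx": 0, "ry": 0, "rz": 0.1745}, {"tx": 0.434, "ty": -3.3, "tz": 0, "rx": 0, "ry": 0, "rz": 0.2618}, {"tx": 0.769, "ty": -4.361, "tz": 0, "rx": 0, "ry": 0, "rz": 0.3491}, {"tx": 1.195, "ty": -5.388, "tz": 0, "rx": 0, "ry": 0, "rz": 0.4363}]}}

```text
time: 6.23
position: [0.4434, -0.0442, 0.0498]
tool_rot: [0.971, 0.239, 0.001, 0.001]
ft_force: [0.0, -1.9, 0.4]
grip_width: 0.016
```

Emit:
{"name": "send_rows", "arguments": {"deltas": [{"tx": 0.049, "ty": -1.111, "tz": 0, "rx": 0, "ry": 0, "rz": 0.0873}, {"tx": 0.194, "ty": -2.214, "tz": 0, "rx": 0, "ry": 0, "rz": 0.1745}, {"tx": 0.434, "ty": -3.3, "tz": 0, "rx": 0, "ry": 0, "rz": 0.2618}, {"tx": 0.769, "ty": -4.361, "tz": 0, "rx": 0, "ry": 0, "rz": 0.3491}, {"tx": 1.195, "ty": -5.388, "tz": 0, "rx": 0, "ry": 0, "rz": 0.4363}]}}

```text
time: 6.65
position: [0.4282, 0.0097, 0.0497]
tool_rot: [1.0, 0.024, 0.0, 0.0]
ft_force: [0.0, -1.4, 1.2]
grip_width: 0.0161
```

```bash
python3 chk.py w7.png
```

```text
t 6.7 [0.4274 0.0112 0.0497] r 0.12746522454093884 phi 182.36879428309533 yaw -87.41978247990632 q6 1.2886550815393794 [-0.56  1.47  0.09] 0.016160781588828506
```

View pics/w7.png

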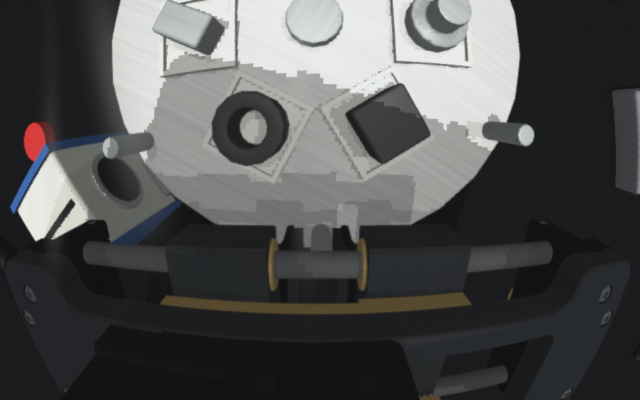

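Emit:
{"name": "send_rows", "arguments": {"deltas": [{"tx": 0.049, "ty": -1.111, "tz": 0, "rx": 0, "ry": 0, "rz": 0.0873}, {"tx": 0.194, "ty": -2.214, "tz": 0, "rx": 0, "ry": 0, "rz": 0.1745}, {"tx": 0.434, "ty": -3.3, "tz": 0, "rx": 0, "ry": 0, "rz": 0.2618}, {"tx": 0.695, "ty": -4.151, "tz": 0, "rx": 0, "ry": 0, "rz": 0.3316}, {"tx": 0.928, "ty": -4.776, "tz": 0, "rx": 0, "ry": 0, "rz": 0.384}]}}

```text
time: 7.12
position: [0.4353, 0.058, 0.0496]
tool_rot: [0.986, -0.166, 0.0, 0.0]
ft_force: [-1.6, -1.3, 0.3]
grip_width: 0.0163
```

```bash
sleep 0; python3 chk.py w8a.png; python3 chk.py w8.png; python3 - <<'E'
from h import *
o=robot.get_obs();c=robot.camera('wrist');print(o['joint_velocities'].round(3))
cv2.imwrite('pics/r8.png',rect(o,c,.032,.39,.71,-.13,.20))
c=robot.camera('top');save(c,'t8.png')
cv2.imwrite('pics/t8c.png',cv2.resize(c['color'][150:260,260:380,::-1],None,fx=5,fy=5,interpolation=cv2.INTER_CUBIC))
E
```

```text
t 7.1667 [0.4358 0.0586 0.0496] r 0.12619888329268877 phi 160.51518692227356 yaw -109.17002675389442 q6 1.7833557970531126 [0.15 0.21 0.34] 0.01613412320284602
t 7.2167 [0.4358 0.0581 0.0496] r 0.12605913332950433 phi 160.7378392178576 yaw -108.92542980485194 q6 1.778267992182595 [-0.32 -0.11 -0.13] 0.015871003203993497
[-0.02   0.001  0.008 -0.003 -0.008 -0.048]
```

View pics/r8.png

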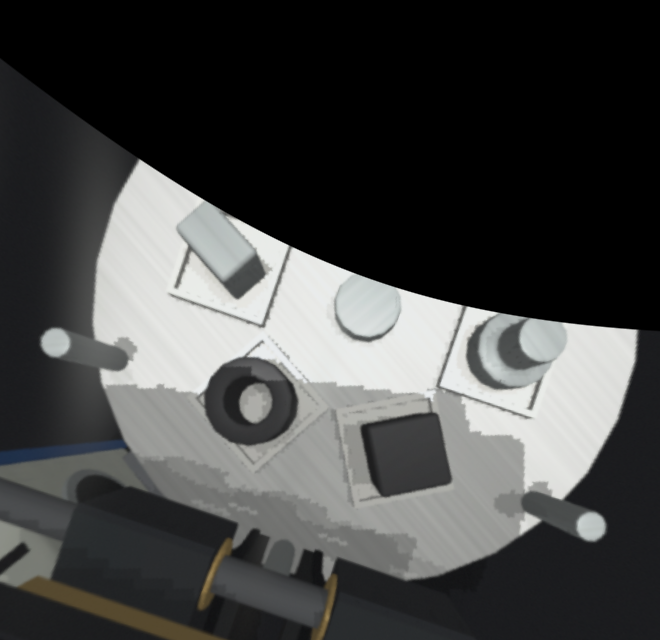

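View pics/w8.png

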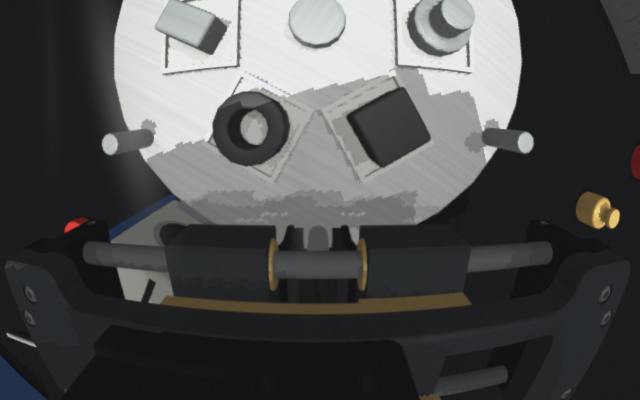

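View pics/t8c.png

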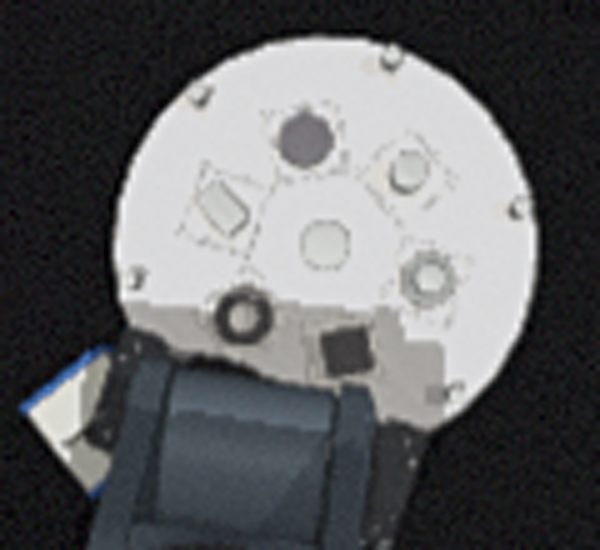

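Emit:
{"name": "send_rows", "arguments": {"deltas": [{"tx": 0, "ty": 0, "tz": 0, "rx": 0, "ry": 0, "rz": 0}, {"tx": 0, "ty": 0, "tz": 0, "rx": 0, "ry": 0, "rz": 0}, {"tx": 0.003, "ty": -0.28, "tz": 0, "rx": 0, "ry": 0, "rz": 0.022}, {"tx": 0.012, "ty": -0.556, "tz": 0, "rx": 0, "ry": 0, "rz": 0.0436}, {"tx": 0.012, "ty": -0.556, "tz": 0, "rx": 0, "ry": 0, "rz": 0.0436}], "claw": 1.2, "squeeze": 3}}

```text
time: 7.73
position: [0.4369, 0.0628, 0.0493]
tool_rot: [0.982, -0.188, 0.0, -0.0]
ft_force: [-0.3, -0.1, -0.1]
grip_width: 0.0123
```

```bash
python3 chk.py w9a.png; python3 chk.py w9.png
```

```text
t 7.7833 [0.4369 0.0628 0.0493] r 0.12665320735182103 phi 158.56187412169575 yaw -111.63016655525249 q6 1.836448314643899 [-0.1   1.04  0.28] 0.012236028119727882
t 7.8333 [0.4369 0.0628 0.0493] r 0.12664706216991628 phi 158.55757072531276 yaw -111.63335754862331 q6 1.8365083233410544 [-0.06  1.7   0.73] 0.011993150169668865
```

```bash
python3 - <<'E'
from h import *
rows([(.437,.063,.12,-111.6),(.385,.10,.2,-90)])
E
```

```text
t [ 0.   -0.02 -7.07] r [-0.0003 -0.0004 -0.0006]
t [ -6.19  -1.55 -15.07] r [-2.000e-04 -5.000e-04 -3.776e-01]
```

Emit:
{"name": "send_rows", "arguments": {"deltas": [{"tx": 0, "ty": 0, "tz": 0, "rx": 0, "ry": 0, "rz": 0}, {"tx": 0, "ty": 0, "tz": 0, "rx": 0, "ry": 0, "rz": 0}, {"tx": 0, "ty": 0, "tz": -2.5, "rx": 0, "ry": 0, "rz": 0}, {"tx": 0, "ty": 0, "tz": -6, "rx": 0, "ry": 0, "rz": 0}, {"tx": 0, "ty": 0, "tz": -10, "rx": 0, "ry": 0, "rz": 0}], "claw": 2.4}}

```text
time: 8.25
position: [0.4349, 0.0629, 0.149]
tool_rot: [0.982, -0.188, -0.003, 0.0]
ft_force: [0.9, -0.1, 0.2]
grip_width: 0.0239
```

```bash
python3 - <<'E'
from h import *
rows([(.385,.10,.2,-90)])
E
```

```text
t [-6.03 -1.6  -5.07] r [ 0.0006  0.0057 -0.3781]
```

Emit:
{"name": "send_rows", "arguments": {"deltas": [{"tx": -6, "ty": -1.6, "tz": -5, "rx": 0, "ry": 0, "rz": -0.378}, {"tx": -6, "ty": -1.6, "tz": -5, "rx": 0, "ry": 0, "rz": -0.378}, {"tx": -6, "ty": -1.6, "tz": -5, "rx": 0, "ry": 0, "rz": -0.378}, {"tx": -6, "ty": -1.6, "tz": -5, "rx": 0, "ry": 0, "rz": -0.378}, {"tx": -6, "ty": -1.6, "tz": -5, "rx": 0, "ry": 0, "rz": -0.378}]}}

```text
time: 8.67
position: [0.387, 0.0999, 0.1996]
tool_rot: [1.0, -0.001, 0.001, 0.0]
ft_force: [1.0, -0.1, 0.4]
grip_width: 0.0238
```

```bash
python3 chk.py w10a.png; python3 chk.py w10b.png;python3 - <<'E'
from h import *
o=robot.get_obs();c=robot.camera('wrist');print(o['joint_velocities'].round(3));save(c,'w10.png')
for z in (.032,.0625,.09): cv2.imwrite('pics/r10_%d.png'%(z*1000),rect(o,c,z,.40,.67,-.10,.20))
E
```

```text
t 8.7167 [0.3872 0.0997 0.1991] r 0.18716040228740521 phi 153.59555264227242 yaw -90.18200514982937 q6 1.5450460991225057 [-0.69  0.98 -0.46] 0.023983707174062358
t 8.7667 [0.3872 0.0996 0.1988] r 0.18709897449415322 phi 153.62094730900336 yaw -90.17689101491692 q6 1.5446610422851772 [1.36 0.26 0.17] 0.02381944804479027
[-0.004  0.013 -0.003  0.001  0.002 -0.009]
```

View pics/r10_32.png

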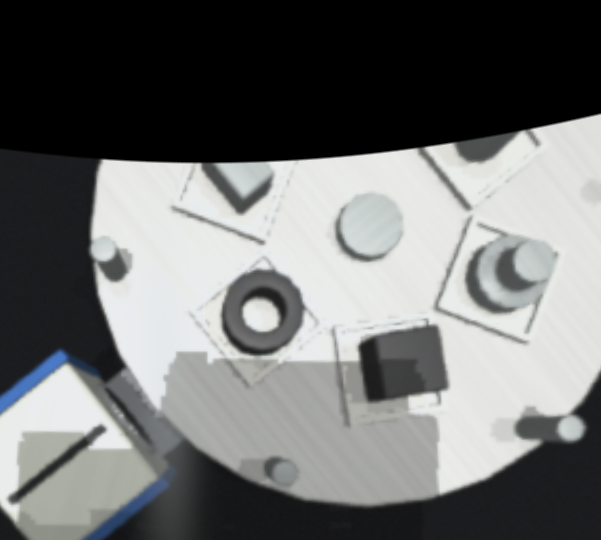

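View pics/r10_90.png

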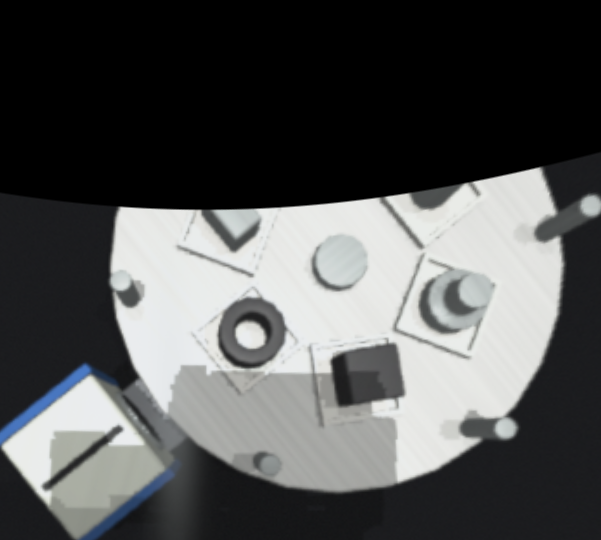

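View pics/w10.png

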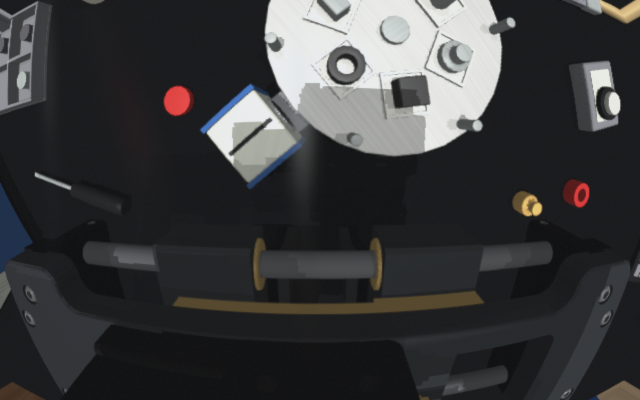

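```bash
python3 - <<'E'
import cv2
a=cv2.imread('pics/w10.png')
def crop(n,x,y,w,h,f):
    b=cv2.resize(a[y:y+h,x:x+w],None,fx=f,fy=f,interpolation=cv2.INTER_CUBIC)
    for i in range(0,w,10): cv2.line(b,(i*f,0),(i*f,6 if i%50 else 14),(0,255,0),1)
    for i in range(0,h,10): cv2.line(b,(0,i*f),(6 if i%50 else 14,i*f),(0,255,0),1)
    cv2.imwrite('pics/'+n,b)
crop('c1.png',190,75,130,95,6)
crop('c2.png',260,0,130,100,6)
crop('c3.png',370,0,130,100,6)
crop('c4.png',330,60,160,100,5)
E
```

```text
(no output)
```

View pics/c1.png

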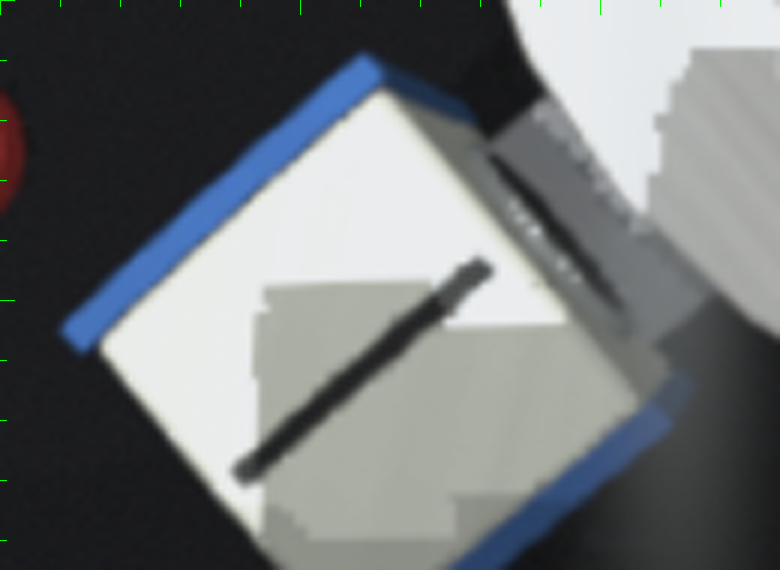

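View pics/c2.png

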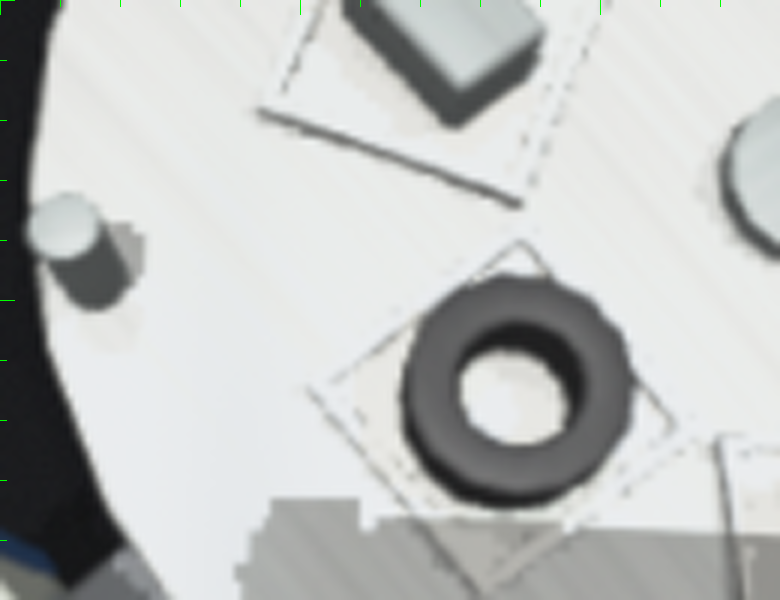

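View pics/c3.png

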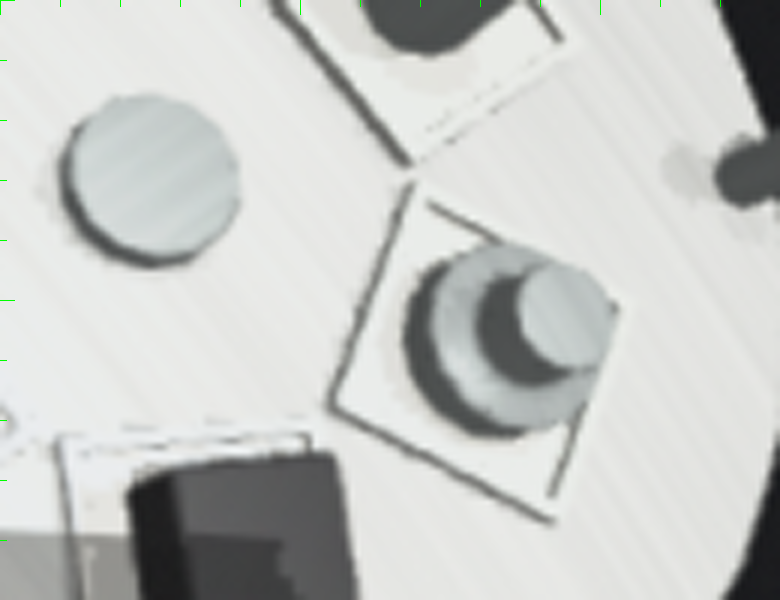

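View pics/c4.png

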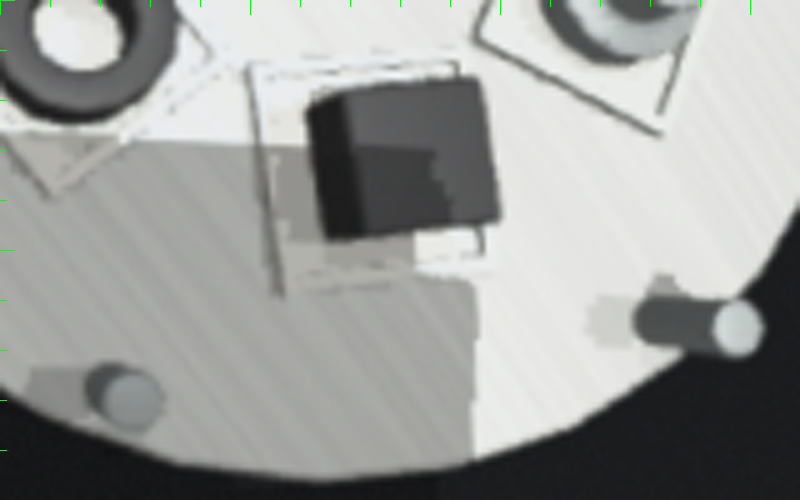

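```bash
cat > fit.py <<'E'
from h import *
from scipy.optimize import least_squares
o=robot.get_obs();c=robot.camera('wrist');print(o['time'],o['position'])
f=lambda L,x,y,s:[((a+.5)/s-.5+x,(b+.5)/s-.5+y) for a,b in L]
head=f([(365,52),(62,330),(672,425)],190,75,6); hl=[(-35,152),(-35,212),(35,152)]
pegs=f([(64,225)],260,0,6)+f([(134,402),(738,328)],330,60,5); pa=[-30,30,90]
edge=f([(32,180),(45,330),(100,480)],260,0,6)+f([(685,355),(575,430),(450,468),(320,480),(180,462),(40,410)],330,60,5)
pk=f([(520,240),(308,388),(675,425),(483,595)],260,0,6);
T0=np.array(c['tool_from_camera']);R0=Ro.from_quat(o['tool_rot']).as_matrix();p0=np.array(o['position']);K=c['intrinsics']
def pr(X,s):
    R=R0@Ro.from_rotvec(s[3:6]).as_matrix();x=T0[:3,:3].T@(R.T@(np.array(X)-p0-s[:3])-T0[:3,3]);h=np.hypot(*x[:2]);return x[:2]/h*np.arctan2(h,x[2])*K[0,0]+K[:2,2]
def unp(uv,z,s):
    R=R0@Ro.from_rotvec(s[3:6]).as_matrix();v=(np.array(uv)-K[:2,2])/K[0,0];r=np.hypot(*v);d=np.array([*(v/r*np.sin(r)),np.cos(r)])
    C=p0+s[:3]+R@T0[:3,3];D=R@T0[:3,:3]@d;return C+D*(z-C[2])/D[2]
def ax(A,a,r,lat=0):
    a=np.radians(a);u=np.array([np.cos(a),np.sin(a)]);l=np.array([u[1],-u[0]]);return A+u*r+l*lat
def res(v,full=False):
    A=v[:2];th,psi=v[2:4];s=v[4:10];e=[]
    for sg,(lx,ly),uv in zip([1]*3,hl,head): e.append(pr([*ax(A,psi,ly/1e3,lx/1e3),.09],s)-uv)
    for a,uv in zip(pa,pegs): e.append(pr([*ax(A,th+a,.127),.073],s)-uv)
    for uv in edge: e.append(np.array([(np.hypot(*(unp(uv,.032,s)[:2]-A))-.138)*1000]))
    for (a,b),uv in zip([(-1,-1),(1,-1),(-1,1),(1,1)],[pk[i] for i in ORD]): e.append(pr([*ax(A,th,.07+.0245*a,.0245*b),.039],s)-uv)
    if full:return e
    return np.concatenate([np.concatenate(e),s[:3]/.002,s[3:]/.005])
# pocket corners: image top(520,240)=inner? decide by nearest
best=None
import itertools
for ORD in itertools.permutations(range(4)):
    r=least_squares(res,[.5548,.0165,129,128,0,0,0,0,0,0],x_scale=[.01,.01,1,1,.001,.001,.001,.01,.01,.01],loss='soft_l1')
    if best is None or r.cost<best[0].cost: best=(r,ORD)
r,ORD=best;print(r.cost,r.x.round(4))
for e in res(r.x,True):print(np.round(e,2),end=' ')
J=r.jac;print('\nsd',np.sqrt(np.diag(np.linalg.pinv(J.T@J)))[:4])
E
python3 fit.py
```

```text
8.8167 [0.387163   0.099576   0.19861367]
216.04740626265783 [ 5.549000e-01  1.740000e-02  1.290159e+02  1.096265e+02  0.000000e+00
  0.000000e+00  1.500000e-03  2.200000e-03  2.000000e-03 -0.000000e+00]
[10.17 19.69] [ 1.19 -1.2 ] [ -66.51 -112.25] [-0.    0.24] [-0.14 -0.04] [-0.11 -0.04] [-0.46] [-0.21] [-0.94] [0.33] [0.91] [-0.16] [-0.36] [-0.47] [-0.73] [4.75 0.95] [0.36 0.56] [ 0.85 -4.02] [-0.56 -0.96] 
sd [0.00223462 0.00237984 0.4068622  0.58672275]
```

```bash
sed -i 's/hl=\[(-35,152),(-35,212),(35,152)\]/hl=[(35,152),(35,212),(-35,152)]/' fit.py; python3 fit.py
```

```text
8.8667 [0.38708923 0.0995868  0.19852767]
12.68148703644248 [ 5.549000e-01  1.690000e-02  1.289983e+02  1.286237e+02  0.000000e+00
  0.000000e+00  1.000000e-03 -3.000000e-04  1.700000e-03  0.000000e+00]
[-0.11  1.52] [ 1.56 -0.47] [-1.18 -0.21] [ 0.12 -0.15] [ 0.11 -0.12] [ 0.15 -0.05] [-0.46] [-0.14] [-0.82] [0.24] [0.87] [-0.15] [-0.3] [-0.37] [-0.6] [4.96 0.77] [0.5  0.39] [ 1.05 -4.3 ] [-0.45 -1.24] 
sd [0.00221723 0.00232722 0.40351884 0.40598251]
```

Emit:
{"name": "send_rows", "arguments": {"deltas": [{"tx": 5.3, "ty": 43, "tz": 0, "rx": 0, "ry": 0, "rz": 0}, {"tx": 5.3, "ty": 43, "tz": 0, "rx": 0, "ry": 0, "rz": 0}, {"tx": 5.3, "ty": 43, "tz": 0, "rx": 0, "ry": 0, "rz": 0}, {"tx": 5.3, "ty": 43, "tz": 0, "rx": 0, "ry": 0, "rz": 0}, {"tx": 5.3, "ty": 43, "tz": 0, "rx": 0, "ry": 0, "rz": 0}], "claw": 0}}

```text
time: 9.33
position: [0.4122, -0.1089, 0.1987]
tool_rot: [1.0, -0.001, -0.0, -0.0]
ft_force: [0.8, 0.6, 0.3]
grip_width: 0.0022
```

```bash
python3 -c "
from h import *
o=robot.get_obs();print(o['time'],o['position'],o['grip_width'])
rows([(.44,-.33,.2,-90)])"
```

```text
9.3333 [ 0.41216428 -0.10892871  0.19871739] 0.002211939941903099
t [ 2.81 22.1  -0.15] r [-0.0007  0.001  -0.0014]
```

Emit:
{"name": "send_rows", "arguments": {"deltas": [{"tx": 1.4, "ty": 4.0, "tz": 0, "rx": 0, "ry": 0, "rz": 0}, {"tx": 2.8, "ty": 22, "tz": 0, "rx": 0, "ry": 0, "rz": 0}, {"tx": 2.8, "ty": 22, "tz": 0, "rx": 0, "ry": 0, "rz": 0}, {"tx": 2.8, "ty": 22, "tz": 0, "rx": 0, "ry": 0, "rz": 0}, {"tx": 2.8, "ty": 22, "tz": 0, "rx": 0, "ry": 0, "rz": 0}]}}

```text
time: 9.75
position: [0.4385, -0.3147, 0.1982]
tool_rot: [1.0, -0.001, -0.001, -0.001]
ft_force: [0.2, -0.2, -0.3]
grip_width: 0.0001
```

Emit:
{"name": "send_rows", "arguments": {"deltas": [{"tx": 0, "ty": 1.8, "tz": 0, "rx": 0, "ry": 0, "rz": 0}, {"tx": 0, "ty": 1.8, "tz": 0, "rx": 0, "ry": 0, "rz": 0}, {"tx": 0, "ty": 1.8, "tz": 0, "rx": 0, "ry": 0, "rz": 0}]}}

```text
time: 10.0
position: [0.4384, -0.3311, 0.198]
tool_rot: [1.0, -0.002, -0.001, -0.001]
ft_force: [-0.4, 0.7, 0.3]
grip_width: 0.0003
```

```bash
python3 - <<'E'
from h import *
o=robot.get_obs();c=robot.camera('wrist');save(c,'w11.png');print(o['time'],o['position'],o['joint_velocities'].round(3))
for z in (.055,.06): 
  for d in robot.tip_of('start_top','wrist')[:2]: print(d['p'],d['xy'],watz(o,c,d['xy'],z))
Z=c['z_map']
u,v=map(int,robot.tip_of('start_top','wrist')[0]['xy'])
cv2.imwrite('pics/w11c.png',cv2.resize(c['color'][max(0,v-50):v+50,u-65:u+65,::-1],None,fx=6,fy=6,interpolation=cv2.INTER_CUBIC));print(u,v)
K=c['intrinsics'];T=np.array(c['tool_from_camera']);R=Ro.from_quat(o['tool_rot']).as_matrix()
for uu,vv in [(u,v),(u+6,v),(u-6,v),(u,v-6),(u,v+6)]:
    q=(np.array([uu,vv])-K[:2,2])/K[0,0];r=np.hypot(*q);n=q/r*np.tan(r);X=np.array([*n,1])*Z[vv,uu]
    print(uu,vv,(o['position']+R@(T[:3,:3]@X+T[:3,3])).round(4))
E
```

```text
10.0 [ 0.43837507 -0.33105831  0.19801469] [ 0.038 -0.026  0.051  0.005  0.008 -0.001]
0.57 [303.8, 111.2] [ 0.51437642 -0.31831866  0.055     ]
0.57 [303.8, 111.2] [ 0.51426299 -0.31853757  0.06      ]
303 111
303 111 [ 0.5145 -0.3176  0.057 ]
309 111 [ 0.5145 -0.3234  0.0562]
297 111 [ 0.5146 -0.3118  0.0573]
303 105 [ 0.5204 -0.3177  0.0568]
303 117 [ 0.5087 -0.3175  0.0558]
```

View pics/w11c.png

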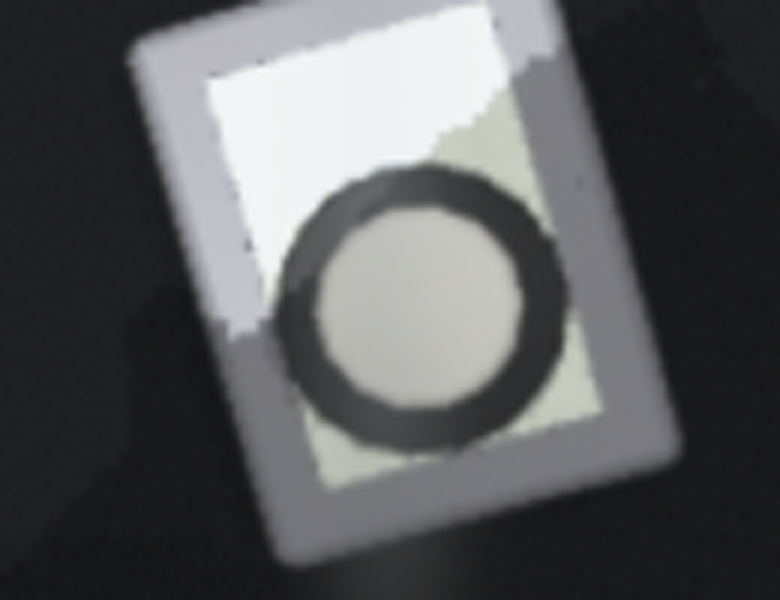

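View pics/w11.png

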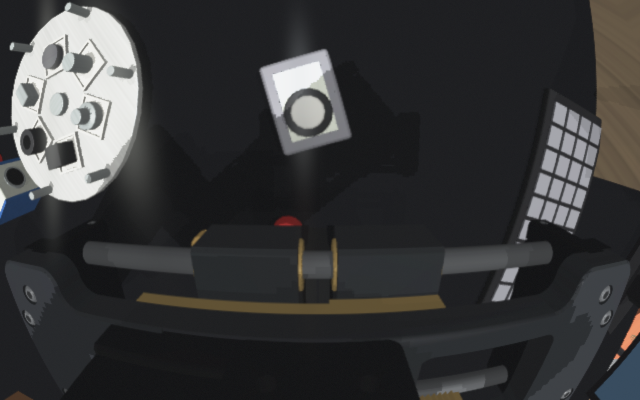

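```bash
python3 - <<'E'
from h import *
o=robot.get_obs();c=robot.camera('wrist');print(o['time'],o['position'])
Z=c['z_map'];K=c['intrinsics'];T=np.array(c['tool_from_camera']);R=Ro.from_quat(o['tool_rot']).as_matrix()
def pt(uu,vv):
    q=(np.array([uu,vv])-K[:2,2])/K[0,0];r=np.hypot(*q);n=q/r*np.tan(r);X=np.array([*n,1])*Z[vv,uu];return o['position']+R@(T[:3,:3]@X+T[:3,3])
print('row',[(u,round(1000*pt(u,112)[2],1)) for u in range(274,342,3)])
print('col',[(v,round(1000*pt(308,v)[2],1)) for v in range(80,146,3)])
g=c['color'].min(2)
cx,cy=307.5,112
print(watz(o,c,(307.6,112),.0565))
print(g[112,280:340:2]);print(g[84:142:2,308])
E
```

```text
10.2 [ 0.43873393 -0.32836342  0.1989251 ]
row [(274, np.float64(30.6)), (277, np.float64(35.2)), (280, np.float64(34.9)), (283, np.float64(35.4)), (286, np.float64(34.8)), (289, np.float64(46.6)), (292, np.float64(47.4)), (295, np.float64(56.4)), (298, np.float64(56.5)), (301, np.float64(57.3)), (304, np.float64(58.2)), (307, np.float64(57.1)), (310, np.float64(56.8)), (313, np.float64(55.9)), (316, np.float64(57.9)), (319, np.float64(56.9)), (322, np.float64(58.0)), (325, np.float64(57.6)), (328, np.float64(46.9)), (331, np.float64(47.8)), (334, np.float64(47.4)), (337, np.float64(32.7)), (340, np.float64(34.1))]
col [(80, np.float64(35.9)), (83, np.float64(36.4)), (86, np.float64(35.1)), (89, np.float64(47.3)), (92, np.float64(45.4)), (95, np.float64(46.1)), (98, np.float64(57.2)), (101, np.float64(55.9)), (104, np.float64(56.9)), (107, np.float64(57.2)), (110, np.float64(57.6)), (113, np.float64(57.7)), (116, np.float64(57.3)), (119, np.float64(56.7)), (122, np.float64(58.1)), (125, np.float64(56.6)), (128, np.float64(55.2)), (131, np.float64(47.8)), (134, np.float64(48.3)), (137, np.float64(35.2)), (140, np.float64(34.7)), (143, np.float64(34.1))]
[ 0.51390486 -0.31907527  0.0565    ]
[196 183 123 115  54  60  65 146 180 183 183 183 184 184 186 188 189 190
 191 191 191 192 192 181  92  48  49  57 146 123]
[241 240 175  75  73  75 135 188 190 189 189 188 187 187 186 185 185 183
 182 181 181 178 147  69  63  63  83 155 121]
```

Emit:
{"name": "send_rows", "arguments": {"deltas": [{"tx": 3.5, "ty": -0.7, "tz": 0, "rx": 0, "ry": 0, "rz": 0}, {"tx": 7.4, "ty": -0.7, "tz": 1, "rx": 0, "ry": 0, "rz": 0}, {"tx": 7.4, "ty": -0.7, "tz": 5, "rx": 0, "ry": 0, "rz": 0}, {"tx": 7.4, "ty": -0.7, "tz": 9, "rx": 0, "ry": 0, "rz": 0}, {"tx": 7.4, "ty": -0.7, "tz": 12, "rx": 0, "ry": 0, "rz": 0}]}}

```text
time: 10.67
position: [0.5133, -0.321, 0.0773]
tool_rot: [1.0, 0.001, -0.001, -0.001]
ft_force: [-0.0, 0.2, -0.8]
grip_width: 0.0004
```

Emit:
{"name": "send_rows", "arguments": {"deltas": [{"tx": 0, "ty": 0, "tz": 0, "rx": 0, "ry": 0, "rz": 0}, {"tx": 0, "ty": 0, "tz": 0, "rx": 0, "ry": 0, "rz": 0}, {"tx": 0, "ty": 0, "tz": 0.5, "rx": 0, "ry": 0, "rz": 0}, {"tx": 0, "ty": 0, "tz": 1, "rx": 0, "ry": 0, "rz": 0}, {"tx": 0, "ty": 0, "tz": 1, "rx": 0, "ry": 0, "rz": 0}]}}

```text
time: 11.08
position: [0.5137, -0.3238, 0.0707]
tool_rot: [1.0, -0.0, 0.001, 0.001]
ft_force: [-0.7, 0.3, 1.1]
grip_width: 0.0003
```

```bash
python3 -c "
from h import *
c=robot.camera('wrist');save(c,'w12.png')
o=robot.get_obs();print(o['time'],o['position'],o['ft_force'],o['grip_width'])
rows([(.513,-.3212,.0575,-90)])"
```

```text
11.1333 [ 0.51363417 -0.32379913  0.07074355] [ 0.14266044  0.9987565  -0.8857654 ] 0.0004062887690012894
t [-0.07 -0.26  1.32] r [ 0.0017 -0.0018 -0.0003]
```

View pics/w12.png

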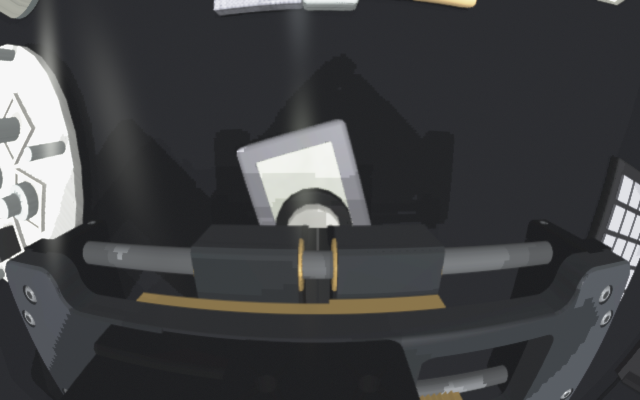

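Emit:
{"name": "send_rows", "arguments": {"deltas": [{"tx": 0, "ty": -0.26, "tz": 0, "rx": 0, "ry": 0, "rz": 0}, {"tx": 0, "ty": -0.26, "tz": 0.4, "rx": 0, "ry": 0, "rz": 0}, {"tx": 0, "ty": -0.26, "tz": 0.8, "rx": 0, "ry": 0, "rz": 0}, {"tx": 0, "ty": -0.26, "tz": 1.1, "rx": 0, "ry": 0, "rz": 0}, {"tx": 0, "ty": -0.26, "tz": 1.1, "rx": 0, "ry": 0, "rz": 0}]}}

```text
time: 11.55
position: [0.5129, -0.3205, 0.0577]
tool_rot: [1.0, -0.0, -0.0, -0.0]
ft_force: [-0.5, 0.8, 1.6]
grip_width: 0.0006
```

Emit:
{"name": "send_rows", "arguments": {"deltas": [{"tx": 0, "ty": 0, "tz": 0.15, "rx": 0, "ry": 0, "rz": 0}, {"tx": 0, "ty": 0, "tz": 0.3, "rx": 0, "ry": 0, "rz": 0}, {"tx": 0, "ty": 0, "tz": 0.45, "rx": 0, "ry": 0, "rz": 0}, {"tx": 0, "ty": 0, "tz": 0.45, "rx": 0, "ry": 0, "rz": 0}]}}

```text
time: 11.88
position: [0.5129, -0.3206, 0.0538]
tool_rot: [1.0, -0.0, -0.0, -0.0]
ft_force: [-0.9, 1.5, 3.0]
grip_width: 0.0005
```

Emit:
{"name": "send_rows", "arguments": {"deltas": [{"tx": 0, "ty": 0, "tz": 0.1, "rx": 0, "ry": 0, "rz": 0}, {"tx": 0, "ty": 0, "tz": 0.2, "rx": 0, "ry": 0, "rz": 0}, {"tx": 0, "ty": 0, "tz": 0.25, "rx": 0, "ry": 0, "rz": 0}, {"tx": 0, "ty": 0, "tz": 0.25, "rx": 0, "ry": 0, "rz": 0}]}}

```text
time: 12.22
position: [0.513, -0.3206, 0.0519]
tool_rot: [1.0, -0.0, -0.0, -0.0]
ft_force: [-2.3, 1.6, 6.5]
grip_width: 0.0006
```

Emit:
{"name": "send_rows", "arguments": {"deltas": [{"tx": 0, "ty": 0, "tz": 0.1, "rx": 0, "ry": 0, "rz": 0}, {"tx": 0, "ty": 0, "tz": 0.2, "rx": 0, "ry": 0, "rz": 0}, {"tx": 0, "ty": 0, "tz": 0.2, "rx": 0, "ry": 0, "rz": 0}]}}

```text
time: 12.47
position: [0.513, -0.3206, 0.0517]
tool_rot: [1.0, 0.0, -0.0, 0.0]
ft_force: [-4.0, 2.7, 17.4]
grip_width: 0.0003
```

Emit:
{"name": "send_rows", "arguments": {"deltas": [{"tx": 0, "ty": 0, "tz": 0.1, "rx": 0, "ry": 0, "rz": 0}, {"tx": 0, "ty": 0, "tz": 0.1, "rx": 0, "ry": 0, "rz": 0}, {"tx": 0, "ty": 0, "tz": -1, "rx": 0, "ry": 0, "rz": 0}, {"tx": 0, "ty": 0, "tz": -4, "rx": 0, "ry": 0, "rz": 0}, {"tx": 0, "ty": 0, "tz": -8, "rx": 0, "ry": 0, "rz": 0}]}}

```text
time: 12.88
position: [0.5113, -0.3192, 0.1271]
tool_rot: [1.0, -0.0, -0.003, -0.002]
ft_force: [1.5, -0.2, -0.6]
grip_width: 0.0004
```

Emit:
{"name": "send_rows", "arguments": {"deltas": [{"tx": -4, "ty": 0, "tz": -4, "rx": 0, "ry": 0, "rz": 0}, {"tx": -7.5, "ty": 0, "tz": -7, "rx": 0, "ry": 0, "rz": 0}, {"tx": -7.5, "ty": 0, "tz": -7, "rx": 0, "ry": 0, "rz": 0}, {"tx": -7.5, "ty": 0, "tz": -7, "rx": 0, "ry": 0, "rz": 0}, {"tx": -7.5, "ty": 0, "tz": -7, "rx": 0, "ry": 0, "rz": 0}]}}

```text
time: 13.3
position: [0.4383, -0.3213, 0.2]
tool_rot: [1.0, -0.001, 0.001, 0.001]
ft_force: [0.6, -0.4, -0.9]
grip_width: 0.0005
```

```bash
python3 - <<'E'
from h import *
o=robot.get_obs();c=robot.camera('wrist');save(c,'w13.png');print(o['time'],o['position'],o['ft_force'])
Z=c['z_map'];K=c['intrinsics'];T=np.array(c['tool_from_camera']);R=Ro.from_quat(o['tool_rot']).as_matrix()
def pt(uu,vv):
    q=(np.array([uu,vv])-K[:2,2])/K[0,0];r=np.hypot(*q);n=q/r*np.tan(r);X=np.array([*n,1])*Z[vv,uu];return o['position']+R@(T[:3,:3]@X+T[:3,3])
u,v=map(int,robot.tip_of('start_top','wrist')[0]['xy'])
print(u,v,np.mean([pt(a,b)[2] for a in range(u-5,u+6) for b in range(v-5,v+6)]))
c=robot.camera('top');save(c,'t13.png')
cv2.imwrite('pics/t13c.png',cv2.resize(c['color'][150:265,240:380,::-1],None,fx=5,fy=5,interpolation=cv2.INTER_CUBIC))
for l in ['ring_core_mid']:
    for d in robot.tip_of(l,'top')[:3]:
        X=atz(c,d['xy'],.0485);e=X[:2]-[.5549,.0167];print(d['p'],X,np.hypot(*e),np.degrees(np.arctan2(e[1],e[0])))
E
```

```text
13.3 [ 0.43828422 -0.32133104  0.19998971] [ 0.55636975 -0.44573658 -0.89662505]
318 110 0.0595450488950006
0.61 [0.51543571 0.06404011 0.0485    ] 0.06163210529836971 129.81571259219643
0.59 [ 0.37709964 -0.28985508  0.0485    ] 0.35438536165189094 -120.11351097138649
```

View pics/t13c.png

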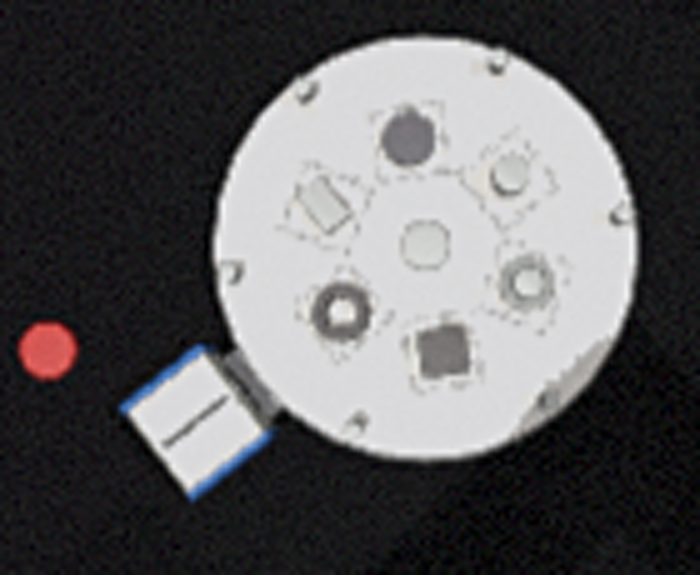

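```bash
python3 -c "
from rig import robot
print(robot.get_obs()['time'],robot.hand_in())"
```

```text
the job is handed in; nothing more can be done
13.5 None
```

I turned the carousel about 109° clockwise by one rim peg, so the ring core now stands in front of the bore. Then I pressed the button down and let it come up. I handed in at 13.5 s, with the arm clear of everything.

- **Carousel position:** Before pressing, a fit to the wrist picture put the ring's pocket at 129.0° and the measuring head at 128.6°, about 0.5 mm apart at the pocket. The top camera had put the head at 128.1°.
- **After the press:** My readings from the last top picture put the ring core 1 to 1.5° off the head's direction. That is a coarser measurement and includes the ring's play in its pocket.
- **Button:** The press stopped about 6 mm below its rest height, at 17 N against the 5 N it needs. Afterwards the cap measured 59.5 mm high against 57 mm before, so it is back up within depth noise.
- **Everything else:** In the last top picture of the carousel, all six samples stand in their pockets. I made no separate final check of the bystanders, but the arm's path stayed clear of them and the measured forces showed no contact there.

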